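# Seat the vial carousel back on its foot

## Robot

A 6-joint arm with a two-finger parallel gripper is mounted at the origin on the work surface. World frame = base frame: x ahead of the robot, y to its left, z up, the work surface at z = 0. Lengths are in m, angles in degrees, forces in N, time in s.
With the tool pointing down it reaches from about 0.4 to 0.825 m from the base axis. Payload 7 kg.
Tool frame: the origin (TCP) lies on the mounting face of the last link; the fingertips stand 178 mm ahead of it and the grasp point (between the pads) lies 159 mm ahead of it; z points along the fingers, y is the direction in which the jaws open and shut (so a half turn about z gives the same grasp; the last joint's range is limited). The gripper opens to 88 mm and grips with 3 to 60 N. Pads are 19 mm wide; open, the fingers measure 130 mm over their backs; the gripper's body (78 mm by 193 mm) begins 47 mm behind the grasp point.
Start: joints at [93.226, 20.546, 0.682, 0, -70.136, -16.507], TCP at [0.155, 0.657, 0.405] pointing down, gripper open.
Joint ranges: [-176.03, 176.03], [-82.01, 121.73], [-58.28, 71.71], [-173.87, 95.51], [-174.79, -0.11], [-173.66, 173.66]. Speed limits (degrees/s): [136.94, 136.94, 172.46, 180, 180, 180].

## Interface

Orientations are given as [roll, pitch, yaw] about the fixed x, y, z axes, in that order (R = Rz(yaw) Ry(pitch) Rx(roll)).
In Python, from plant import r gives the robot as it stands. The module is installed in compiled form; this text tells all that it offers.
- The arm moves only by the tool carry_out, never from a script. Its argument "plan" is a list of rows, each a list of 3 entries, a list of its own where there are three numbers: the shift along the tool's x, y, z in m, then the turn, a rotation vector about the tool's x, y, z in degrees, then the closure in counts, from 0 (fully open) to 255 (shut). In form: [[[x, y, z], [ax, ay, az], hand], ...]. A call has 1 to 12 rows; each row shifts and turns the commanded pose from where the row before left it, along the tool's axes as they then stand; what a row does not reach is not made up. A row lasts 1/12 s, in which the tool goes at most 41.7 mm and 7.16 degrees, less where a joint would pass 70% of its speed; a pose out of reach is approached as far as the arm can. A call is refused whole if a number of a shift passes 0.0417 or a number of a turn 7.16, either way. A call with a gripper value outside its range is refused whole. The fingers move at their own pace and stop on an object; "grip_force" is the grip in N (left out, the last holds). Time passes only in rows, so rows that do not move let the fingers close. It gives the time, the measured TCP pose, the force and the opening at its end, in the units of the state.
- r.get_state(): the state, without advancing time (a new reading comes with each control period).
- r.capture(name): name is "side" or "top" or "wrist"; returns the picture (480x640x3 uint8, red, green, blue); there is no depth.
- r.get_calibration(name): a dict with "K" (3x3 intrinsics, pixels), "rvec" (rotation vector, rad) and "tvec" (3), from world to camera coordinates, as OpenCV has them. Camera axes: x right, y down, z forward; pixel columns grow to the right and rows downward; lengths in m; the calibration is good to about 2 mm. The wrist camera is an equidistant fisheye: a pixel r from the principal point sees the ray r / f radians off the axis. A picture is of the moment at which its call begins: read the wrist's pose just before it. get_calibration takes no time and is no camera call; for the wrist camera it gives the pose at the moment of the call.
- r.close_job(): hands the job in, once; it reports no verdict.
The state is a dict: "time_s": time; "joints": joint angles; "qd": joint speeds; "joint_torque": joint torques, N m; "tcp_pos": TCP position; "eef_rot": TCP orientation; "contact_force": force on the tool from outside, world axes, zero at the start; "moment": the same for the moment, N m; "gripper_width": finger opening in m.
Only numpy, scipy, OpenCV 4.12 (cv2) and the standard library are available. Lean on these libraries where they do the work, as an engineer would, in place of code of your own. Each camera call takes 0.05 s, during which the arm holds its last target. There are 200 camera calls.

## Task

The vial carousel on the vaccination table has been put back carelessly: it leans askew, with the pin under its middle standing on the foot beside its socket. Seat it properly: the socket is out of sight under the deck and its place is not known, so take the carousel by its post, hold it level and feel over the foot with the pin until it drops in, then leave it fully home, level and let go. Be gentle, never leaning on it with more than about 2 kg, and leave the vials, the swab pot and the dish where they are.

Things in the scene. Friction and masses are not known exactly. Their poses are not given: they have to be found in the camera images.
- carousel: white round lift-off carousel, 0.4 kg: deck 180 mm across; under its middle a steel pivot pin 10 mm thick, tip bevelled 2 mm. Origin: centre of the pin's tip; z up the pin and post. Six short legs under the deck, 46 mm from the pin, end 10 mm above the tip: seated, they rest on the foot, the pin 10 mm in the socket. At the start it leans 0.24 rad, +x side down, on the pin and two legs
- post (a point): grip height on the axis of the carousel's upright post, 88 mm above the pin's tip. The post is 30 mm (along carousel x) by 20 mm (along carousel y), 32 to 105 mm above the tip; its top is 108 mm above the tip
- tray: fixed steel tray, 250 x 250 mm, rim 14 mm high. Origin: centre of its underside, on the table; z up. Fixed in it, under the carousel and out of sight, is the round grey foot, 143 mm across, flat top 28 mm above the table. In the foot's middle is the upright blind socket, 13 mm wide, 18 mm deep. At the start the socket's centre is 10 to 17 mm from the pin's tip, direction unknown
- vial_a: glass vial with metal cap, 22 mm wide, 46 mm tall, standing beside the tray; origin under its base; leave alone
- vial_b: a second such vial; leave alone
- swab_pot: open steel pot, 72 mm wide, 70 mm tall, on the other side of the tray; origin under its base; leave alone
- dish: steel dish 100 x 200 x 22 mm with a capped syringe in it, beyond the vials; origin under its middle; leave alone
- cup (a point): centre of the rim of the carousel's steel swab cup (50 mm wide), on its +x side, 59 mm from the axis, 61 mm above the pin's tip. The seven white vial wells round the rest of the deck are lower: rims 50 mm above the tip; deck underside 23 mm above it

How it is judged:
By the outcome, as a careful person would: the job done as asked, in the order asked, and still so for the second after the job is handed in, with the robot touching nothing.
It also fails if it takes over 64 s, if anything falls off the work surface, if the arm or the gripper's body presses on something with over 40 N, if the wrist force passes 120 N, or if a joint passes its speed limit or range.

## Working session

There is one attempt and no reset: what is moved stays moved. The work goes in short steps, Python scripts to look and compute and a tool call to move; the robot and the scene stay as the last step left them, time stands still between calls to the robot, and variables do not carry over. Pictures are saved under pics/ and viewed, about 8 in all and at most 12, crops included, and the job is handed in when it is done.

Besides the shell and the picture viewer there is one more tool, called after "Emit:" by a JSON object that holds its "op" and its "data". carry_out: Moves the arm, as the interface text tells. Its arguments: {"type":"object","properties":{"plan":{"type":"array","items":{"type":"array"}},"grip_force":{"type":"number"}},"required":["plan"]}

```bash
mkdir -p pics
python3 - <<'E'
from plant import r
import cv2
print(r.get_state())
for n in("side","top","wrist"):
    c=r.get_calibration(n);print(n,c)
    cv2.imwrite(f"pics/{n}0.png",r.capture(n)[:,:,::-1])
E
```

```text
{'time_s': 0.0, 'joints': array([ 9.32241357e+01,  2.05904981e+01,  6.33559870e-01, -2.03769202e-02,
       -7.01338450e+01, -1.65075983e+01]), 'qd': array([-0.02725413, -0.05347271,  0.03409648, -0.03670324,  0.06512034,
        0.02885241]), 'joint_torque': array([ 1.11887985e-03, -5.82712805e+01,  2.93059409e+01,  6.99733749e+00,
        6.94596136e-03, -1.58343018e-04]), 'tcp_pos': array([0.15504128, 0.65675439, 0.40373058]), 'eef_rot': array([ 1.79907515e+02, -7.43188164e-03, -1.32903963e+01]), 'contact_force': array([-0.45727587,  0.03993362,  0.04159043]), 'moment': array([ 0.04917692, -0.01780317, -0.00452134]), 'gripper_width': 0.08718987578013808}
side {'K': array([[574.41117989,   0.        , 330.805295  ],
       [  0.        , 574.41117989, 242.3440439 ],
       [  0.        ,   0.        ,   1.        ]]), 'rvec': array([ 0.58902022, -2.60591431,  1.26853821]), 'tvec': array([0.57497904, 0.19911341, 0.94550216])}
top {'K': array([[457.13223237,   0.        , 319.55601564],
       [  0.        , 457.13223237, 238.75159772],
       [  0.        ,   0.        ,   1.        ]]), 'rvec': array([ 1.93316354, -2.27314085,  0.25242914]), 'tvec': array([0.1754619 , 0.56997754, 0.84044817])}
wrist {'K': array([[371.64829954,   0.        , 319.68028065],
       [  0.        , 371.64829954, 237.50538688],
       [  0.        ,   0.        ,   1.        ]]), 'rvec': array([-1.82249995,  2.30128794,  0.34347661]), 'tvec': array([ 0.67360122, -0.03546275,  0.39122593])}
```

View pics/side0.png

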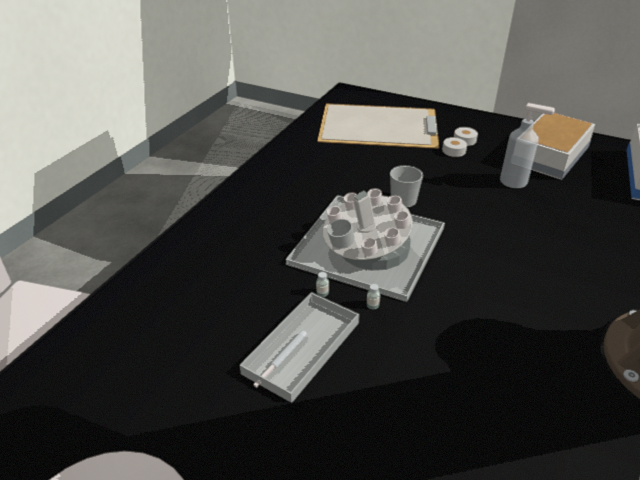

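View pics/top0.png

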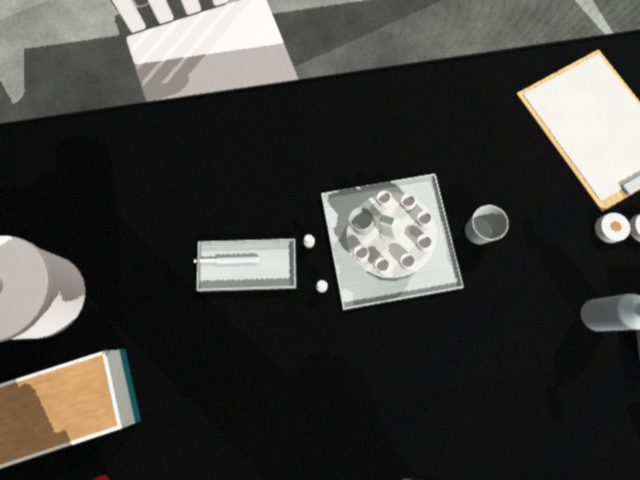

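The side view shows the carousel at about (367,225), with its post at (364,210) and the cup at (341,233). The top view shows the post at about (388,222), the cup at (361,220) and the tray corners at (321,192), (436,174), (463,288) and (343,309). Next I'll zoom in on the crops.

Run:
```python
import cv2,numpy as np
s=cv2.imread("pics/side0.png")[170:280,280:450];t=cv2.imread("pics/top0.png")[165:315,315:475];w=cv2.imread("pics/wrist0.png")
a=cv2.resize(s,(400,259),interpolation=cv2.INTER_CUBIC)
b=cv2.resize(t,(400,375),interpolation=cv2.INTER_CUBIC)[:340]
o=np.zeros((600,800,3),np.uint8);o[:259,:400]=a;o[260:600,:400]=b
o[:300,400:]=cv2.resize(w,(400,300))
cv2.imwrite("pics/m1.png",o)
```

```text
(no output)
```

View pics/m1.png

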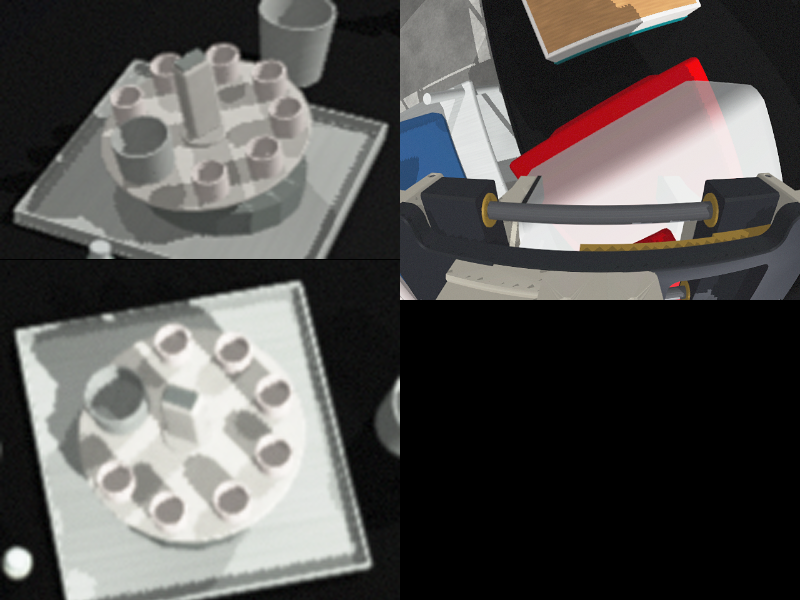

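View pics/wrist0.png

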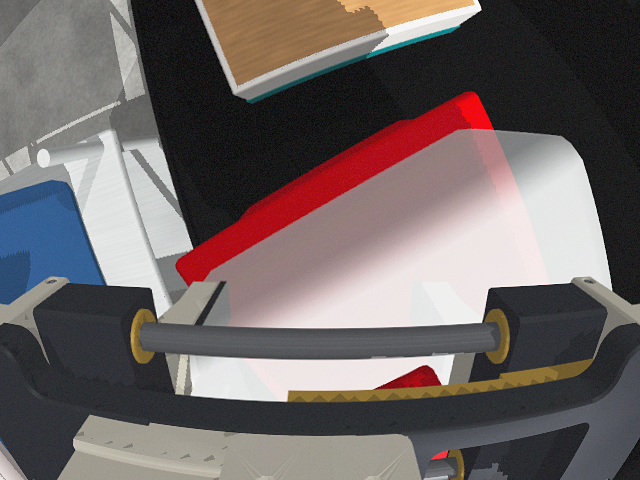

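The crops (scaled by 2.35 and 2.5) show the post top, the cup rim and all seven well rims in both views, so I'll triangulate them. The wrist view currently shows only an unrelated box area.

```bash
cat > h.py <<'E'
from plant import r
import cv2,numpy as np
from scipy.spatial.transform import Rotation as Ro
def P(n):
    c=r.get_calibration(n);return c['K']@np.c_[cv2.Rodrigues(c['rvec'])[0],c['tvec']]
def tri(ps,pt):
    X=cv2.triangulatePoints(P('side'),P('top'),np.array(ps,float).T,np.array(pt,float).T);return (X[:3]/X[3]).T
def plane(n,p,z):
    c=r.get_calibration(n);R=cv2.Rodrigues(c['rvec'])[0];o=-R.T@c['tvec']
    d=R.T@np.linalg.inv(c['K'])@np.array([*p,1.]);return o+d*(z-o[2])/d[2]
def st():
    s=r.get_state();print({k:np.round(s[k],4) for k in('time_s','tcp_pos','eef_rot','contact_force','moment','gripper_width')});return s
E
python3 - <<'E'
from h import *
S=np.array([(192,60),(143,138),(127,97),(166,66),(224,53),(269,75),(288,107),(264,150),(211,176)])/2.353+[280,170]
T=np.array([(180,396),(119,397),(173,340),(234,350),(274,390),(275,452),(233,498),(168,508),(116,477)])-[0,260]
T=T/2.5+[315,165]
X=tri(S,T);print(np.round(X,4))
c=r.get_calibration('side'); 
W=X[2:];m=W.mean(0);n=np.linalg.svd(W-m)[2][2];n*=np.sign(n[2]);print('n',n,'tilt',np.arccos(n[2]))
# circle through wells in plane
u=np.cross(n,[0,0,1.]);u/=np.linalg.norm(u);v=np.cross(n,u)
q=np.c_[(W-m)@u,(W-m)@v];a=np.linalg.lstsq(np.c_[2*q,np.ones(7)],(q**2).sum(1),rcond=None)[0]
C=m+a[0]*u+a[1]*v;print('C',C,'R',np.sqrt(a[2]+a[0]**2+a[1]**2))
print('tip',C-.05*n,'top pred',C+.058*n,'post',C+.038*n)
d=X[1]-(C+.011*n);print('cup dir',d,np.linalg.norm(d),np.degrees(np.arctan2(d[1],d[0])),'lean dir',np.degrees(np.arctan2(n[1],n[0])))
print('tray',[np.round(plane('top',p,.014),3) for p in[(321,192),(436,174),(463,288),(343,309)]])
print('vials',[np.round(plane('top',p,.046),3) for p in[(309,241),(322,286)]],'pot',plane('top',(490,222),.07))
E
```

```text
[[ 0.5926 -0.0446  0.1317]
 [ 0.6169 -0.0081  0.0692]
 [ 0.6566 -0.0606  0.0653]
 [ 0.6387 -0.1046  0.0758]
 [ 0.5951 -0.1256  0.0901]
 [ 0.549  -0.1169  0.0858]
 [ 0.5182 -0.0774  0.0872]
 [ 0.5203 -0.029   0.075 ]
 [ 0.5526  0.0044  0.061 ]]
n [0.11534052 0.22063294 0.96851312] tilt 0.2516088835777154
C [ 0.5855182  -0.05739058  0.07248357] R 0.07121261603807946
tip [ 0.57975117 -0.06842223  0.02405791] top pred [ 0.59220795 -0.04459387  0.12865733] post [ 0.58990114 -0.04900653  0.10928707]
cup dir [ 0.03010605  0.04683287 -0.01397796] 0.05740274502174792 57.265465382927374 lean dir 62.40073157474317
tray [array([0.703, 0.06 , 0.014]), array([ 0.703, -0.191,  0.014]), array([ 0.453, -0.192,  0.014]), array([0.451, 0.057, 0.014])]
vials [array([0.594, 0.103, 0.046]), array([0.5  , 0.092, 0.046])] pot [ 0.56872604 -0.2567884   0.07      ]
```

Emit:
{"op": "carry_out", "data": {"plan": [[[0,0,-0.03],[0,0,0],0],[[0.025,0.022,-0.03],[0,0,0],0],[[0.025,0.022,0],[0,0,0],0],[[0.025,0.022,0],[0,0,0],0],[[0.025,0.022,0],[0,0,0],0],[[0.025,0.022,0],[0,0,0],0],[[0.025,0.022,0],[0,0,0],0],[[0.025,0.022,0],[0,0,0],0],[[0.025,0.022,0],[0,0,0],0],[[0.025,0.022,0],[0,0,0],0],[[0.025,0.022,0],[0,0,0],0],[[0.025,0.022,0],[0,0,0],0]]}}

```text
time_s: 1.15
tcp_pos: [0.3663, 0.3585, 0.4625]
eef_rot: [-180.0, 0.0, -13.3]
contact_force: [-0.3, -0.8, 0.4]
gripper_width: 0.0876
```

Emit:
{"op": "carry_out", "data": {"plan": [[[0.025,0.022,0],[0,0,0],0],[[0.025,0.022,0],[0,0,0],0],[[0.025,0.022,0],[0,0,0],0],[[0.025,0.022,0],[0,0,0],0],[[0.025,0.022,0],[0,0,0],0],[[0.025,0.022,0],[0,0,0],0],[[0.025,0.022,0],[0,0,0],0],[[0.025,0.022,0],[0,0,0],0],[[0.025,0.022,0],[0,0,0],0],[[0.025,0.022,0],[0,0,0],0],[[0.025,0.022,0],[0,0,0],0],[[0.025,0.022,0],[0,0,0],0]]}}

```text
time_s: 2.15
tcp_pos: [0.5977, 0.0327, 0.4624]
eef_rot: [180.0, 0.0, -13.3]
contact_force: [0.8, 0.6, 0.8]
gripper_width: 0.0876
```

Emit:
{"op": "carry_out", "data": {"plan": [[[0,0,0],[0,0,7],0],[[0,0,0],[0,0,7],0],[[0,0,0],[0,0,7],0],[[0,0,0],[0,0,7],0],[[0,0,0],[0,0,7],0],[[0,0,0],[0,0,7],0],[[0,0,0],[0,0,7],0],[[0,0,0],[0,0,7],0],[[0,0,0],[0,0,7],0],[[0,0,0],[0,0,7],0],[[0,0,0],[0,0,7],0],[[0,0,0],[0,0,7],0]]}}

```text
time_s: 3.15
tcp_pos: [0.597, 0.0343, 0.4622]
eef_rot: [180.0, -0.0, -97.6]
contact_force: [-1.0, -0.7, 0.4]
gripper_width: 0.0876
```

Emit:
{"op": "carry_out", "data": {"plan": [[[0,0,0],[0,0,7],0],[[0,0,0],[0,0,7],0],[[0,0,0],[0,0,7],0],[[0,0,0],[0,0,2.6],0],[[0,0,0],[0,0,0],0],[[0,0,0],[0,0,0],0]]}}

```text
time_s: 3.65
tcp_pos: [0.597, 0.0343, 0.4623]
eef_rot: [180.0, -0.0, -120.8]
contact_force: [0.4, -0.3, -0.2]
gripper_width: 0.0878
```

```bash
cat >> h.py <<'E'
def Rt(s=None): 
    s=s or r.get_state();return Ro.from_euler('xyz',s['eef_rot'],degrees=True).as_matrix()
E
python3 - <<'E'
from h import *
s=st();R=Rt(s)
n=np.array([.1224,.2037,.9713]);g=np.array([.590,-.0487,.1142])
y=np.array([np.cos(np.radians(149)),np.sin(np.radians(149)),0]);x=np.cross(y,-n)
Rg=np.c_[x,y,-n]
print('turn',Ro.from_matrix(R.T@Rg).as_rotvec(degrees=True))
for b in(.249,.159):print('shift in tilted axes',Rg.T@(g+b*n-s['tcp_pos']),g+b*n)
cv2.imwrite("pics/w2.png",r.capture('wrist')[:,:,::-1])
E
```

```text
{'time_s': np.float64(3.65), 'tcp_pos': array([0.597 , 0.0343, 0.4623]), 'eef_rot': array([ 1.799806e+02, -1.650000e-02, -1.207698e+02]), 'contact_force': array([ 0.3636, -0.347 , -0.2102]), 'moment': array([ 0.1004, -0.0502, -0.001 ]), 'gripper_width': np.float64(0.0878)}
turn [-8.45889768e-03  1.37318064e+01  2.31412711e-01]
shift in tilted axes [-0.01012537 -0.03669407  0.10692005] [0.6204776 0.0020213 0.3560537]
shift in tilted axes [-0.01012537 -0.03669371  0.19691097] [ 0.6094616 -0.0163117  0.2686367]
```

View pics/w2.png

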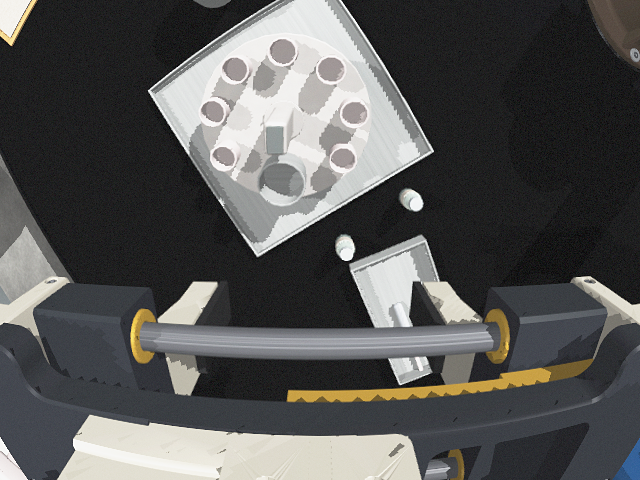

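The wrist view shows the post's top face at about (275,140), the cup rim at (283,181), and the wells at (283,52), (331,69), (354,113), (343,158), (235,69), (213,111) and (224,156). I'll cross-check these by casting rays.

```bash
cat >> h.py <<'E'
def fish(p,z):
    c=r.get_calibration('wrist');K=c['K'];R=cv2.Rodrigues(c['rvec'])[0];o=-R.T@c['tvec']
    v=np.array(p,float)-K[:2,2];q=np.linalg.norm(v);t=q/K[0,0]
    d=R.T@np.array([*(v/q*np.sin(t)),np.cos(t)]);return o+d*(z-o[2])/d[2]
E
python3 - <<'E'
from h import *
n=np.array([.1224,.2037,.9713]);top=np.array([.590,-.0487,.1142])+.02*n
print('exp top',top,'wrist',fish((275,140),top[2]))
tip=top-.108*n;print('tip',tip)
x=np.array([.5002,.8325,-.238])
cup=tip+.061*n+.059*x;print('exp cup',cup,fish((283,181),cup[2]))
W=[(283,52),(331,69),(354,113),(343,158),(224,156),(213,111),(235,69)]
c0=tip+.05*n
c=r.get_calibration('wrist')
# intersect with well plane
R=cv2.Rodrigues(c['rvec'])[0];o=-R.T@c['tvec'];K=c['K'];Q=[]
for p in W:
    v=np.array(p,float)-K[:2,2];q=np.linalg.norm(v);t=q/K[0,0];d=R.T@np.array([*(v/q*np.sin(t)),np.cos(t)])
    X=o+d*((c0-o)@n)/(d@n);Q.append([(X-c0)@x,(X-c0)@np.cross(n,x)])
Q=np.array(Q);a=np.linalg.lstsq(np.c_[2*Q,np.ones(7)],(Q**2).sum(1),rcond=None)[0]
print('well-circle centre offset in (x,y) carousel',a[:2],'R',np.sqrt(a[2]+(a[:2]**2).sum()));print(np.degrees(np.arctan2(*(Q-a[:2]).T[::-1])))
E
```

```text
exp top [ 0.592448 -0.044626  0.133626] wrist [ 0.59382245 -0.04450395  0.133626  ]
tip [ 0.5792288 -0.0666256  0.0287256]
exp cup [ 0.616207  -0.0050824  0.0739329] [ 0.61587407 -0.00719813  0.0739329 ]
well-circle centre offset in (x,y) carousel [-0.00031129 -0.00055322] R 0.06977756304226795
[ 178.28081419  138.60541808   98.28593186   58.59166483  -61.56136645
 -101.91996162 -141.40595332]
```

Emit:
{"op": "carry_out", "data": {"plan": [[[0,0,0],[0,0,1.7],0],[[0,0,0],[0,4.6,0],0],[[0,0,0],[0,4.6,0],0],[[0,0,0],[0,4.5,0],0],[[-0.002,-0.007,0.02],[0,0,0],0],[[-0.002,-0.007,0.02],[0,0,0],0],[[-0.002,-0.007,0.02],[0,0,0],0],[[-0.002,-0.007,0.02],[0,0,0],0],[[-0.002,-0.008,0.02],[0,0,0],0],[[0,0,0.007],[0,0,0],0],[[0,0,0],[0,0,0],0],[[0,0,0],[0,0,0],0]]}}

```text
time_s: 4.7
tcp_pos: [0.6191, 0.0018, 0.3567]
eef_rot: [180.0, -13.7, -122.5]
contact_force: [0.0, -1.0, 0.2]
gripper_width: 0.0874
```

Run:
```python
from h import *
s=st();R=Rt(s);a=np.radians(57.5)
n=np.array([.2377*np.cos(a),.2377*np.sin(a),.9713]);top=np.array([.5929,-.0446,.1336])
print(n,-R[:,2]);g=top-.020*n
print('shift',R.T@(g-s['tcp_pos'])-[0,0,.159])
y=np.array([-np.sin(a),np.cos(a),0]);Rg=np.c_[np.cross(y,-n),y,-n];print('turn',Ro.from_matrix(R.T@Rg).as_rotvec(degrees=True))
```

```text
{'time_s': np.float64(4.7), 'tcp_pos': array([0.6191, 0.0018, 0.3567]), 'eef_rot': array([ 179.9982,  -13.7234, -122.5423]), 'contact_force': array([ 0.0249, -1.0174,  0.2437]), 'moment': array([ 0.7423, -0.5847,  0.0238]), 'gripper_width': np.float64(0.0874)}
[0.12771612 0.20047415 0.9713    ] [0.12764051 0.19997071 0.97145232]
shift [-0.00123604 -0.00292283  0.0903146 ]
turn [ 0.01185489  0.027961   -0.04104097]
```

Emit:
{"op": "carry_out", "data": {"plan": [[[-0.001,-0.003,0.01],[0,0,0],0],[[0,0,0.015],[0,0,0],0],[[0,0,0.015],[0,0,0],0],[[0,0,0.015],[0,0,0],0],[[0,0,0.015],[0,0,0],0],[[0,0,0.01],[0,0,0],0],[[0,0,0.01],[0,0,0],0],[[0,0,0],[0,0,0],0],[[0,0,0],[0,0,0],0]]}}

```text
time_s: 5.45
tcp_pos: [0.6107, -0.017, 0.2687]
eef_rot: [-180.0, -13.7, -122.6]
contact_force: [-0.5, 0.1, -0.2]
gripper_width: 0.0878
```

Run:
```python
from h import *
st();w=r.capture('wrist');s=r.capture('side')
o=np.zeros((480,800,3),np.uint8);o[:,:400]=cv2.resize(s[150:290,270:440],(400,329)).copy().repeat(1,0)[:1].repeat(480,0)*0
o[:329,:400]=cv2.resize(s[150:290,270:440],(400,329),interpolation=cv2.INTER_CUBIC)
o[:,400:]=w[:,120:520]
cv2.imwrite("pics/m3.png",o[:,:,::-1])
```

```text
{'time_s': np.float64(5.45), 'tcp_pos': array([ 0.6107, -0.017 ,  0.2687]), 'eef_rot': array([-179.9921,  -13.7108, -122.567 ]), 'contact_force': array([-0.4678,  0.061 , -0.2328]), 'moment': array([ 0.7439, -0.5494,  0.0532]), 'gripper_width': np.float64(0.0878)}
```

View pics/m3.png

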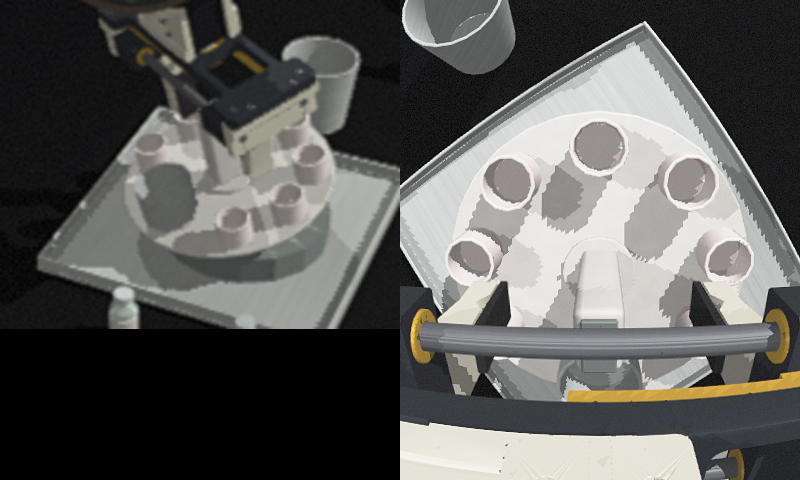

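The fingers straddle the post symmetrically: it sits at about x=599, with the fingers at 495 and 705. The side crop shows the foot's front edge under the deck, around (330,215) to (250,280). I'll close gently.

Emit:
{"op": "carry_out", "data": {"plan": [[[0,0,0],[0,0,0],100],[[0,0,0],[0,0,0],150],[[0,0,0],[0,0,0],180],[[0,0,0],[0,0,0],200],[[0,0,0],[0,0,0],255],[[0,0,0],[0,0,0],255],[[0,0,0],[0,0,0],255],[[0,0,0],[0,0,0],255],[[0,0,0],[0,0,0],255]], "grip_force": 10}}

```text
time_s: 6.3
tcp_pos: [0.6106, -0.0171, 0.2685]
eef_rot: [180.0, -13.7, -122.6]
contact_force: [-0.6, 0.1, -0.6]
gripper_width: 0.0329
```

Emit:
{"op": "carry_out", "data": {"plan": [[[0,0,0],[0,0,0],255],[[0,0,0],[0,0,0],255],[[0,0,0],[0,0,0],255]], "grip_force": 40}}

```text
time_s: 6.55
tcp_pos: [0.6105, -0.017, 0.2685]
eef_rot: [180.0, -13.7, -122.6]
contact_force: [-0.7, 0.3, 0.2]
gripper_width: 0.02
```

Run:
```python
from h import *
st()
s=cv2.imread("pics/side0.png")[215:275,300:430]
cv2.imwrite("pics/f4.png",cv2.convertScaleAbs(cv2.resize(s,(780,360),interpolation=cv2.INTER_CUBIC),alpha=1.6))
```

```text
{'time_s': np.float64(6.55), 'tcp_pos': array([ 0.6105, -0.017 ,  0.2685]), 'eef_rot': array([ 179.9912,  -13.7025, -122.5804]), 'contact_force': array([-0.6631,  0.2799,  0.1787]), 'moment': array([ 0.981 , -0.3139, -0.0873]), 'gripper_width': np.float64(0.02)}
```

View pics/f4.png

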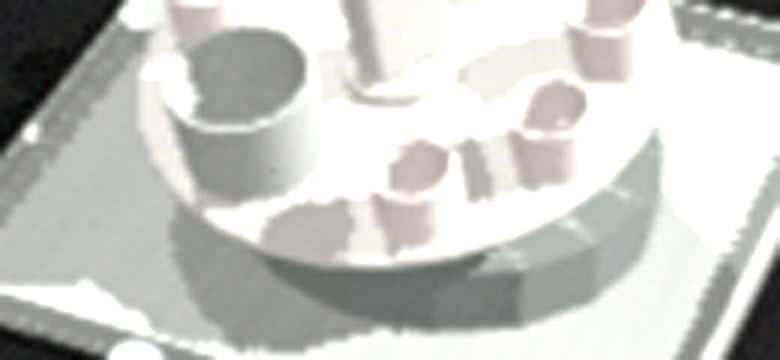

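The foot's lower edge is visible in this 6x crop (offset 300,215) through about (345,312), (435,328), (520,328), (595,295), (640,250) and (660,200). Fitting a circle of the known radius to these points gives a prior for the socket.

Run:
```python
from h import *
from scipy.optimize import least_squares
def fit(p,z):
    X=np.array([plane('side',((u+.5)/6-.5+300,(v+.5)/6-.5+215),z)[:2] for u,v in p])
    f=least_squares(lambda c:np.hypot(*(X-c).T)-.0715,[.578,-.067]);print(z,np.round(f.x,4),np.round(f.fun*1e3,1))
B=[(345,312),(435,328),(520,328),(595,295),(640,250),(660,200)]
for z in(0,.002,.004):fit(B,z)
fit([(520,270),(598,236),(640,185),(660,140)],.028)
n=np.array([.1277,.2005,.9713]);s=r.get_state();R=Rt(s)
print('tip from grasp',s['tcp_pos']+R[:,2]*(.159+.088), 'triangulated', np.array([.5929,-.0446,.1336])-.108*n)
P_=P('side');
for z in(.014,):
  print([np.round(plane('side',p,z),4) for p in[(337,196),(444,226),(407,297),(287,261)]])
```

```text
0 [ 0.5689 -0.0655] [ 0.9 -0.9  1.4 -1.  -1.3  1.8]
0.002 [ 0.5683 -0.0633] [ 0.9 -0.9  1.4 -1.  -1.3  1.8]
0.004 [ 0.5677 -0.0611] [ 0.8 -0.9  1.4 -0.9 -1.3  1.7]
0.028 [ 0.57   -0.0602] [ 1.3 -0.6 -2.3  2.2]
tip from grasp [ 0.57899464 -0.06627948  0.0285572 ] triangulated [ 0.5791084 -0.066254   0.0286996]
[array([ 0.7072, -0.1843,  0.014 ]), array([ 0.4557, -0.1795,  0.014 ]), array([0.4542, 0.0604, 0.014 ]), array([0.6992, 0.066 , 0.014 ])]
```

Emit:
{"op": "carry_out", "data": {"plan": [[[0.001,0,-0.004],[0,0,0],255],[[0.001,0,-0.004],[0,0,0],255],[[0.002,0,-0.008],[0,0,0],255],[[0.002,0,-0.008],[0,0,0],255],[[0.012,0.0015,0],[0,-2.74,0],255],[[0.012,0.0015,0],[0,-2.74,0],255],[[0.012,0.0015,0],[0,-2.74,0],255],[[0.012,0.0015,0],[0,-2.74,0],255],[[0.012,0.0015,0],[0,-2.74,0],255],[[0,0,0],[0,0,0],255],[[0,0,0],[0,0,0],255],[[0,0,0],[0,0,0],255]]}}

```text
time_s: 7.55
tcp_pos: [0.5726, -0.063, 0.3025]
eef_rot: [-180.0, -0.0, -122.6]
contact_force: [1.1, -0.0, -4.5]
gripper_width: 0.0197
```

Run:
```python
from h import *
s=st();R=Rt(s);print('tip',s['tcp_pos']+R[:,2]*.247)
a=r.capture('side')[150:290,270:440];b=r.capture('top')[165:315,315:475]
cv2.imwrite("pics/m5.png",np.hstack([cv2.resize(a,(400,329),interpolation=3),cv2.resize(b,(351,329),interpolation=3)])[:,:,::-1])
```

```text
{'time_s': np.float64(7.55), 'tcp_pos': array([ 0.5726, -0.063 ,  0.3025]), 'eef_rot': array([-1.79963e+02, -3.56000e-02, -1.22583e+02]), 'contact_force': array([ 1.0861, -0.0459, -4.5326]), 'moment': array([ 0.1116, -0.1189, -0.0301]), 'gripper_width': np.float64(0.0197)}
tip [ 0.57262716 -0.06322349  0.05548321]
```

View pics/m5.png

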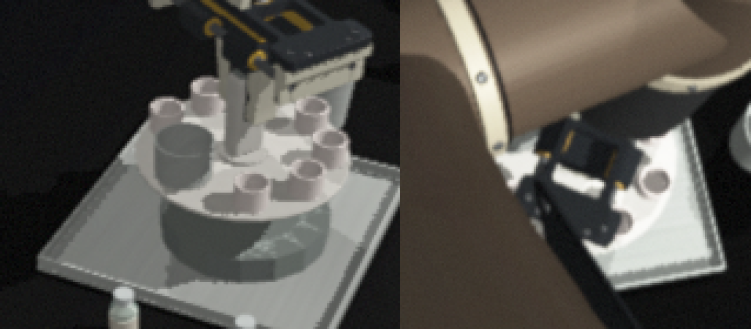

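The carousel is level and lifted about 27 mm clear of the foot, whose outline now shows from x≈160 to 330 in the left crop. I'll move to the prior and descend to contact slowly.

Emit:
{"op": "carry_out", "data": {"plan": [[[0.002,0.001,0.01],[0,0,0],255],[[0.003,0.001,0.01],[0,0,0],255],[[0,0,0.003],[0,0,0],255],[[0,0,0.001],[0,0,0],255],[[0,0,0],[0,0,0],255],[[0,0,0],[0,0,0],255]]}}

```text
time_s: 8.15
tcp_pos: [0.5682, -0.0661, 0.2778]
eef_rot: [-180.0, -0.0, -122.6]
contact_force: [0.1, -0.1, -5.2]
gripper_width: 0.02
```

Emit:
{"op": "carry_out", "data": {"plan": [[[0,0,0.001],[0,0,0],255],[[0,0,0.001],[0,0,0],255],[[0,0,0.001],[0,0,0],255],[[0,0,0],[0,0,0],255]]}}

```text
time_s: 8.48
tcp_pos: [0.5679, -0.0662, 0.2748]
eef_rot: [180.0, 0.0, -122.6]
contact_force: [-0.3, -0.3, -5.5]
gripper_width: 0.0202
```

Emit:
{"op": "carry_out", "data": {"plan": [[[0,0,0.001],[0,0,0],255],[[0,0,0],[0,0,0],255],[[0,0,0],[0,0,0],255]]}}

```text
time_s: 8.73
tcp_pos: [0.5679, -0.0662, 0.2739]
eef_rot: [-180.0, 0.0, -122.6]
contact_force: [0.9, 0.4, -3.9]
gripper_width: 0.0198
```

Emit:
{"op": "carry_out", "data": {"plan": [[[0,0,0.001],[0,0,0],255],[[0,0,0],[0,0,0],255],[[0,0,0],[0,0,0],255]]}}

```text
time_s: 8.98
tcp_pos: [0.568, -0.0662, 0.2733]
eef_rot: [-180.0, 0.0, -122.6]
contact_force: [-1.7, 0.7, 0.8]
gripper_width: 0.0198
```

Contact is found: the force rose by about 5 N at TCP z of about 0.2735. I'll now slide in small steps and watch for the drop.

Emit:
{"op": "carry_out", "data": {"plan": [[[-0.0017,0.0011,0],[0,0,0],255],[[-0.0017,0.0011,0.0002],[0,0,0],255],[[0,0,0],[0,0,0],255],[[0,0,0],[0,0,0],255]]}}

```text
time_s: 9.32
tcp_pos: [0.5677, -0.0621, 0.2723]
eef_rot: [180.0, -0.0, -122.6]
contact_force: [0.0, -1.0, -5.2]
gripper_width: 0.0197
```

```bash
python3 -c "
from h import *
st()"
```

```text
{'time_s': np.float64(9.3167), 'tcp_pos': array([ 0.5677, -0.0621,  0.2723]), 'eef_rot': array([ 1.799696e+02, -3.630000e-02, -1.225748e+02]), 'contact_force': array([ 3.2000e-03, -1.0472e+00, -5.1595e+00]), 'moment': array([-0.4129,  0.0916,  0.0256]), 'gripper_width': np.float64(0.0197)}
```

The load vanished and z dropped, so the pin is over the socket, which matches the visual prior. I'll lower in small steps.

Emit:
{"op": "carry_out", "data": {"plan": [[[0,0,0.0007],[0,0,0],255],[[0,0,0],[0,0,0],255],[[0,0,0],[0,0,0],255]]}}

```text
time_s: 9.57
tcp_pos: [0.5677, -0.0622, 0.2717]
eef_rot: [180.0, -0.0, -122.6]
contact_force: [-1.0, -1.4, -3.4]
gripper_width: 0.0196
```

Emit:
{"op": "carry_out", "data": {"plan": [[[0,0,0.0007],[0,0,0],255],[[0,0,0],[0,0,0],255],[[0,0,0],[0,0,0],255]]}}

```text
time_s: 9.82
tcp_pos: [0.5677, -0.0622, 0.2711]
eef_rot: [180.0, -0.0, -122.6]
contact_force: [-0.9, -2.4, -4.0]
gripper_width: 0.0196
```

Emit:
{"op": "carry_out", "data": {"plan": [[[0.001,-0.0002,0],[0,0,0],255],[[0,0,0],[0,0,0],255],[[0,0,0],[0,0,0],255]]}}

```text
time_s: 10.07
tcp_pos: [0.5677, -0.063, 0.2713]
eef_rot: [-180.0, 0.0, -122.6]
contact_force: [0.1, 0.4, -3.8]
gripper_width: 0.0197
```

Emit:
{"op": "carry_out", "data": {"plan": [[[0,0,0.001],[0,0,0],255],[[0,0,0],[0,0,0],255],[[0,0,0],[0,0,0],255]]}}

```text
time_s: 10.32
tcp_pos: [0.5676, -0.063, 0.2702]
eef_rot: [-180.0, 0.0, -122.6]
contact_force: [0.3, -0.7, -3.8]
gripper_width: 0.0199
```

```bash
python3 -c "
from h import *
st()"
```

```text
{'time_s': np.float64(10.3167), 'tcp_pos': array([ 0.5676, -0.063 ,  0.2702]), 'eef_rot': array([-1.799930e+02,  1.200000e-02, -1.225797e+02]), 'contact_force': array([ 0.2946, -0.7371, -3.775 ]), 'moment': array([ 0.0772, -0.075 ,  0.039 ]), 'gripper_width': np.float64(0.0199)}
```

Emit:
{"op": "carry_out", "data": {"plan": [[[0,0,0.0007],[0,0,0],255],[[0,0,0.0007],[0,0,0],255],[[0,0,0.0006],[0,0,0],255],[[0,0,0],[0,0,0],255],[[0,0,0],[0,0,0],255]]}}

```text
time_s: 10.73
tcp_pos: [0.5675, -0.0631, 0.2682]
eef_rot: [180.0, -0.0, -122.6]
contact_force: [0.0, -0.2, -4.3]
gripper_width: 0.02
```

```bash
python3 -c "
from h import *
st()"
```

```text
{'time_s': np.float64(10.7333), 'tcp_pos': array([ 0.5675, -0.0631,  0.2682]), 'eef_rot': array([ 1.799983e+02, -2.900000e-03, -1.225803e+02]), 'contact_force': array([ 0.0423, -0.2221, -4.3112]), 'moment': array([ 0.0989, -0.0477,  0.014 ]), 'gripper_width': np.float64(0.02)}
```

Free of load and now about 5.4 mm in. Home is at z of about 0.2637.

Emit:
{"op": "carry_out", "data": {"plan": [[[0,0,0.0007],[0,0,0],255],[[0,0,0.0007],[0,0,0],255],[[0,0,0.0006],[0,0,0],255],[[0,0,0.0005],[0,0,0],255],[[0,0,0],[0,0,0],255],[[0,0,0],[0,0,0],255]]}}

```text
time_s: 11.23
tcp_pos: [0.5675, -0.0631, 0.2657]
eef_rot: [180.0, -0.0, -122.6]
contact_force: [-0.5, -0.3, -3.9]
gripper_width: 0.0198
```

Emit:
{"op": "carry_out", "data": {"plan": [[[0,0,0.0005],[0,0,0],255],[[0,0,0.0005],[0,0,0],255],[[0,0,0],[0,0,0],255],[[0,0,0],[0,0,0],255]]}}

```text
time_s: 11.57
tcp_pos: [0.5677, -0.063, 0.2651]
eef_rot: [-180.0, 0.0, -122.6]
contact_force: [-0.7, 0.3, 0.4]
gripper_width: 0.0198
```

Run:
```python
from h import *
s=st();R=Rt(s);print('moment tool',R.T@s['moment'],'force tool',R.T@s['contact_force'])
a=r.capture('side')[165:285,280:440]
cv2.imwrite("pics/m6.png",cv2.resize(a,(800,600),interpolation=3)[:,:,::-1])
```

```text
{'time_s': np.float64(11.5667), 'tcp_pos': array([ 0.5677, -0.063 ,  0.2651]), 'eef_rot': array([-1.799750e+02,  1.630000e-02, -1.225721e+02]), 'contact_force': array([-0.7337,  0.3015,  0.4372]), 'moment': array([ 0.333 ,  0.4166, -0.0548]), 'gripper_width': np.float64(0.0198)}
moment tool [-0.53035226 -0.05633235  0.05500826] force tool [ 0.14079138  0.78045146 -0.43760693]
```

View pics/m6.png

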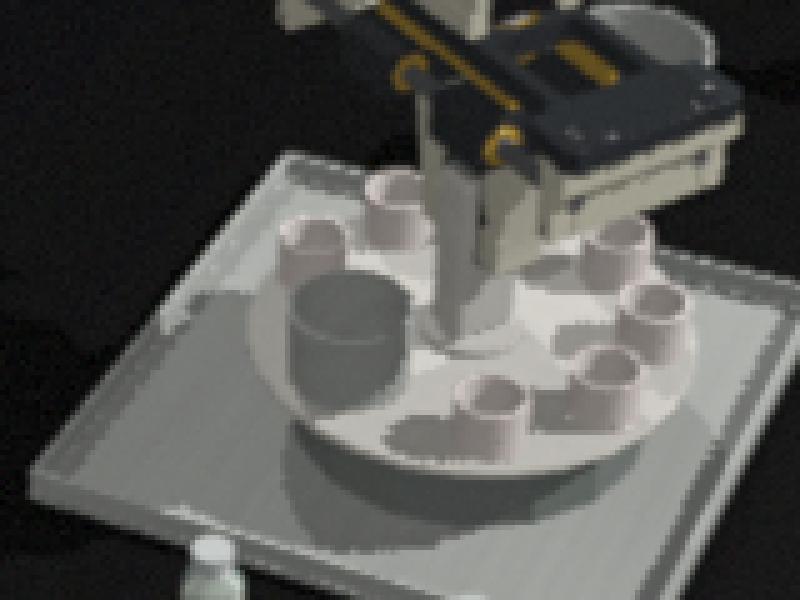

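The carousel looks nearly level and almost home. However, load appears about 1.5 mm early, with a moment of about -0.5 N·m about tool x, so one side's legs seem to touch first. I'll rock it slightly to relieve that moment.

Emit:
{"op": "carry_out", "data": {"plan": [[[0,-0.001,0],[-0.25,0,0],255],[[0,-0.0011,0],[-0.25,0,0],255],[[0,0,0],[0,0,0],255],[[0,0,0],[0,0,0],255]]}}

```text
time_s: 11.95
tcp_pos: [0.5694, -0.0642, 0.2652]
eef_rot: [179.5, 0.0, -122.6]
contact_force: [-3.3, 1.1, 4.8]
gripper_width: 0.0197
```

```bash
cat >> h.py <<'E'
def ft():
    s=st();R=Rt(s);print('M tool',np.round(R.T@s['moment']-[-.013,-.109,0],3),'F tool',np.round(R.T@s['contact_force']-[0,0,4.2],2),'tip',np.round(s['tcp_pos']+.247*R[:,2],4))
E
python3 -c "
from h import *
ft()"
```

```text
{'time_s': np.float64(11.95), 'tcp_pos': array([ 0.5694, -0.0642,  0.2652]), 'eef_rot': array([ 1.795019e+02,  1.440000e-02, -1.225829e+02]), 'contact_force': array([-3.2967,  1.1427,  4.8417]), 'moment': array([ 0.7643,  1.0736, -0.0423]), 'gripper_width': np.float64(0.0197)}
M tool [-1.303  0.043  0.042] F tool [ 0.81  3.44 -9.01] tip [ 0.5676 -0.063   0.0182]
```

The absolute height explains this: tip z is 0.018, which is exactly seated (28 − 10 mm). My first "surface" touch was already on the socket's edge. So it is home, and rocking only loaded the legs. I'll undo the rock.

Emit:
{"op": "carry_out", "data": {"plan": [[[0,0.001,0],[0.25,0,0],255],[[0,0.0011,0],[0.25,0,0],255],[[0,0,0],[0,0,0],255],[[0,0,0],[0,0,0],255]]}}

```text
time_s: 12.28
tcp_pos: [0.5677, -0.063, 0.265]
eef_rot: [-180.0, 0.0, -122.6]
contact_force: [-0.5, 1.1, 3.5]
gripper_width: 0.0201
```

```bash
python3 -c "
from h import *
ft()"
```

```text
{'time_s': np.float64(12.2833), 'tcp_pos': array([ 0.5677, -0.063 ,  0.265 ]), 'eef_rot': array([-1.79964e+02,  1.72000e-02, -1.22561e+02]), 'contact_force': array([-0.4943,  1.114 ,  3.4886]), 'moment': array([ 0.4396,  0.6136, -0.028 ]), 'gripper_width': np.float64(0.0201)}
M tool [-0.741  0.069  0.028] F tool [-0.67  1.01 -7.69] tip [ 0.5679 -0.063   0.018 ]
```

Emit:
{"op": "carry_out", "data": {"plan": [[[0,0.0003,-0.0003],[0,0,0],255],[[0,0,0],[0,0,0],255],[[0,0,0],[0,0,0],255]]}}

```text
time_s: 12.53
tcp_pos: [0.5676, -0.063, 0.2651]
eef_rot: [-180.0, 0.0, -122.6]
contact_force: [1.1, -0.7, 1.4]
gripper_width: 0.0197
```

```bash
python3 -c "
from h import *
ft()"
```

```text
{'time_s': np.float64(12.5333), 'tcp_pos': array([ 0.5676, -0.063 ,  0.2651]), 'eef_rot': array([-1.799667e+02,  1.400000e-02, -1.225724e+02]), 'contact_force': array([ 1.0724, -0.7103,  1.4456]), 'moment': array([-0.1035, -0.2381,  0.0589]), 'gripper_width': np.float64(0.0197)}
M tool [ 0.269  0.068 -0.059] F tool [ 0.02 -1.29 -5.64] tip [ 0.5677 -0.063   0.0181]
```

The moment is now nearly balanced, with a light 5–6 N down load. I'll release softly.

Emit:
{"op": "carry_out", "data": {"plan": [[[0,0,0],[0,0,0],255],[[0,0,0],[0,0,0],255],[[0,0,0],[0,0,0],255]], "grip_force": 4}}

```text
time_s: 12.78
tcp_pos: [0.5676, -0.0629, 0.265]
eef_rot: [-180.0, 0.0, -122.6]
contact_force: [2.1, -0.3, -0.7]
gripper_width: 0.0199
```

Emit:
{"op": "carry_out", "data": {"plan": [[[0,0,0],[0,0,0],180],[[0,0,0],[0,0,0],150],[[0,0,0],[0,0,0],100],[[0,0,0],[0,0,0],60],[[0,0,0],[0,0,0],0],[[0,0,0],[0,0,0],0],[[0,0,0],[0,0,0],0],[[0,0,0],[0,0,0],0],[[0,0,0],[0,0,0],0]]}}

```text
time_s: 13.53
tcp_pos: [0.5673, -0.0629, 0.2651]
eef_rot: [180.0, 0.0, -122.6]
contact_force: [-0.4, 0.4, 0.4]
gripper_width: 0.0736
```

```bash
python3 -c "
from h import *
ft()"
```

```text
{'time_s': np.float64(13.5333), 'tcp_pos': array([ 0.5673, -0.0629,  0.2651]), 'eef_rot': array([ 1.799994e+02,  1.100000e-03, -1.225803e+02]), 'contact_force': array([-0.3723,  0.4045,  0.409 ]), 'moment': array([ 0.0758, -0.0728, -0.0109]), 'gripper_width': np.float64(0.0736)}
M tool [0.033 0.006 0.011] F tool [-0.14  0.53 -4.61] tip [ 0.5673 -0.0629  0.0181]
```

Released cleanly. Now I'll retreat straight up and then out of the view for a check.

Emit:
{"op": "carry_out", "data": {"plan": [[[0,0,0],[0,0,0],0],[[0,0,0],[0,0,0],0],[[0,0,-0.01],[0,0,0],0],[[0,0,-0.02],[0,0,0],0],[[0,0,-0.03],[0,0,0],0],[[0,0,-0.03],[0,0,0],0],[[0,0,-0.03],[0,0,0],0],[[0,0,-0.03],[0,0,0],0],[[0,0,-0.03],[0,0,0],0],[[0,0,0],[0,0,0],0]]}}

```text
time_s: 14.37
tcp_pos: [0.5681, -0.0633, 0.4529]
eef_rot: [-179.5, 0.3, -122.5]
contact_force: [0.6, -0.2, 1.3]
gripper_width: 0.0875
```

Emit:
{"op": "carry_out", "data": {"plan": [[[-0.03,0.017,0],[0,0,0],0],[[-0.03,0.017,0],[0,0,0],0],[[-0.03,0.017,0],[0,0,0],0],[[-0.03,0.017,0],[0,0,0],0],[[-0.03,0.017,0],[0,0,0],0],[[-0.03,0.017,0],[0,0,0],0],[[-0.03,0.017,0],[0,0,0],0],[[-0.03,0.017,0],[0,0,0],0],[[-0.03,0.017,0],[0,0,0],0],[[-0.03,0.017,0],[0,0,0],0],[[0,0,0],[0,0,0],0],[[0,0,0],[0,0,0],0]]}}

```text
time_s: 15.37
tcp_pos: [0.5853, 0.2832, 0.4448]
eef_rot: [180.0, -0.0, -122.4]
contact_force: [-0.3, -0.1, -0.5]
gripper_width: 0.0876
```

Run:
```python
from h import *
st()
s=r.capture('side');t=r.capture('top');cv2.imwrite("pics/s7.png",s[:,:,::-1]);cv2.imwrite("pics/t7.png",t[:,:,::-1])
o=np.zeros((600,800,3),np.uint8);o[:259,:400]=cv2.resize(s[170:280,280:450],(400,259),interpolation=3)
o[260:,:400]=cv2.resize(t[165:315,315:475],(400,375),interpolation=3)[:340]
o[:300,400:]=cv2.resize(s[140:440,200:600],(400,300));o[300:,400:]=cv2.resize(t[120:420,150:550],(400,300))
cv2.imwrite("pics/m7.png",o[:,:,::-1])
```

```text
{'time_s': np.float64(15.3667), 'tcp_pos': array([0.5853, 0.2832, 0.4448]), 'eef_rot': array([ 1.799886e+02, -4.500000e-02, -1.224382e+02]), 'contact_force': array([-0.3073, -0.0927, -0.4556]), 'moment': array([ 0.0386, -0.142 ,  0.0238]), 'gripper_width': np.float64(0.0876)}
```

View pics/m7.png

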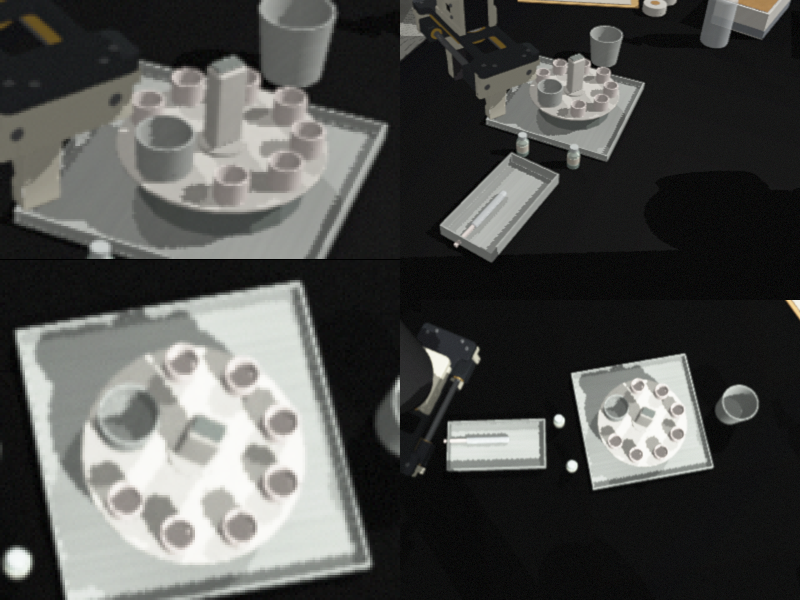

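The carousel appears level and untouched, and the vials, pot and dish haven't moved. I'll check tilt and height numerically from the well rims at side crop (150,102), (188,80), (290,98), (310,129), (286,157), (231,178) and their top-view matches.

Run:
```python
from h import *
S=np.array([(165,133),(150,102),(188,80),(290,98),(310,129),(286,157),(231,178),(225,66)])/2.353+[280,170]
T=(np.array([(128,405),(182,358),(242,374),(283,421),(281,482),(241,525),(178,532),(124,499),(203,428)])-[0,260])/2.5+[315,165]
T=np.delete(T,3,0);X=tri(S,T);print(np.round(X,4))
W=X[1:7];A=np.linalg.lstsq(np.c_[W[:,:2]-[.5676,-.063],np.ones(6)],W[:,2],rcond=None)[0];print('slope deg',np.degrees(A[:2]),'rim z at axis',A[2],'expected .068')
for n in('side','top'):
    a=cv2.imread(f"pics/{n}0.png").astype(int);b=cv2.imread(f"pics/{n[0]}7.png").astype(int);d=abs(a-b).max(2)
    for lab,bx in({'side':{'vials':(310,265,390,312),'pot':(390,162,425,190),'dish':(300,330,360,400)},'top':{'vials':(300,230,330,296),'pot':(468,200,512,245),'dish':(240,235,300,295)}}[n]).items():
        x0,y0,x1,y1=bx;print(n,lab,(d[y0:y1,x0:x1]>50).sum())
```

```text
[[ 0.603  -0.014   0.0759]
 [ 0.6388 -0.0658  0.0627]
 [ 0.6203 -0.1101  0.0633]
 [ 0.5293 -0.122   0.0645]
 [ 0.4992 -0.0838  0.0665]
 [ 0.5021 -0.0336  0.0706]
 [ 0.5354  0.0019  0.0628]
 [ 0.5683 -0.0578  0.1249]]
slope deg [-1.96850524 -0.04503261] rim z at axis 0.06458873301312966 expected .068
side vials 69
side pot 0
side dish 0
top vials 0
top pot 0
top dish 0
```

```bash
python3 -c "
from plant import r
print(r.close_job(),r.get_state()['time_s'])"
```

```text
the job is handed in; nothing more can be done
the job is handed in; nothing more can be done
```

The carousel is seated in its socket and let go, and I handed the job in at about 15.5 s of the 64 s allowed. I gripped it by the post along its lean, lifted and levelled it, and felt over the foot until the pin dropped in at about (0.568, -0.063). I then lowered it onto its legs, let go softly and backed away.

**Last checks**
- **Seating:** the pin tip, worked out from the arm's pose, is at z of about 0.018 m, which is 10 mm into the socket.
- **Gentleness:** the highest load read was about 9 N, under the 2 kg limit. After release the forces and moments were about zero.
- **Level:** the pictures look level. A rough triangulation of the well rims gave a slope of about 2°, within reading error. It put the rims about 3.5 mm low, but the same method read 4–5 mm low before I moved anything.
- **Other things:** the top view showed no change at the vials, pot or dish. The side view had 69 changed pixels in the vial area, most likely shadow.

**One misjudgement:** I first thought the legs had touched about 1.5 mm early, and rocked the carousel 0.5° to correct that. The load rose to 9 N, and I saw it was already home, so I undid the rock straight away.

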